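# Hang the loaded parts basket on the drip rack

### The arm

A 7-joint arm with a two-finger parallel gripper is mounted at the origin on the work surface. World frame = base frame: x ahead of the robot, y to its left, z up, the work surface at z = 0. Lengths are in m, angles in rad, forces in N, time in s.
With the tool pointing down it reaches from about 0.4 to 0.85 m from the base axis. Payload 10.4 kg.
Tool frame: the origin (TCP) lies at the very end of the fingers, on their centre line; the grasp point (between the pads) lies 19 mm behind it; z points along the fingers, y is the line along which they close (so a half turn about z gives the same grasp; the last joint's range is limited). The gripper opens to 87 mm and grips with 3 to 60 N. Pads are 19 mm wide; open, the fingers measure 117 mm over their backs; the gripper's body (75 mm by 190 mm) begins 51 mm behind the grasp point.
Start: joints at [-1.164, 0.332, -0.065, 1.46, 0.022, 1.35, -0.088], TCP at [0.26, 0.568, 0.223] pointing down, gripper open.
Joint ranges: [-2.6, 2.6], [-0.5, 2.12], [-1.47, 1.34], [0.16, 2.42], [-1.27, 4.41], [0.06, 2.06], [-2.6, 2.6]. Speed limits (rad/s): [2.22, 2.22, 2.79, 2.79, 3.14, 3.14, 3.14].

### API

Orientations are given as a unit quaternion [x, y, z, w].
In Python, from bench import status, camera, order gives the robot as it stands.
- The arm moves only by the tool jog_arm, never from a script. Its argument "plan" is a list of rows, each a list of 7 numbers: the turn, a rotation vector about the tool's x, y, z in rad, then the shift along the tool's x, y, z in mm, then the opening, from -1 (shut) to 1 (fully open). A call has 1 to 12 rows; each row is the pose to reach, as a shift and turn from the pose commanded when the call began, along the tool's axes at that moment; what a row does not reach only later rows make up. A row lasts 1/10 s, in which the tool goes at most 50 mm and 8.59 degrees, less where a joint would pass 70% of its speed; a pose out of reach is approached as far as the arm can. A call with a gripper value outside its range is refused whole. The fingers move at their own pace and stop on an object; "squeeze" is the grip in N (left out, the last holds). Time passes only in rows, so rows that repeat a pose let the fingers close. It gives the time, the measured TCP pose, the force, the opening and the grip force at its end, in the units of the state.
- status.read_state(): the state, without advancing time (a new reading comes with each control period).
- camera(name): name is "scene" or "side" or "wrist"; returns a dict with "image" (480x640x3 uint8, red, green, blue), "z_map" (480x640 float32, m along the optical axis (not along the pixel's ray), 0 where there is no reading), "fx", "fy", "cx", "cy" (pixels), "world_from_camera" (4x4, takes a point from camera to world coordinates); the wrist camera has in their place "mount" (4x4, takes a point from camera to tool coordinates, whose origin is the TCP and whose axes are the flange's). Camera axes: x right, y down, z forward; pixel columns grow to the right and rows downward; lengths in m; the calibration is good to about 2 mm. A picture is of the moment at which its call begins: read the wrist's pose just before it.
- order.close_job(): hands the job in; it is judged then, once.
The state is a dict: "time": time; "joint_positions": joint angles; "joint_vel": joint speeds; "joint_torque": joint torques, N m; "ee_pos": TCP position; "eef_rot": TCP orientation; "ft_force": force on the tool from outside, world axes, zero at the start; "torque": the same for the moment, N m; "width": finger opening in m; "grip_force": force on a finger pad.
Only numpy, scipy, OpenCV 4.12 (cv2) and the standard library are available. Lean on these libraries where they do the work, as an engineer would, in place of code of your own. Each camera call takes 0.05 s, during which the arm holds its last target. There are 200 camera calls.

### The job

Take the handled wire basket of steel plungers that stands on the bench and hang it by its handle on the empty double hook of the drip rack, the handle's bar lying in both prongs. Nobody knows how high that hook is clamped, so feel for it gently, without leaning on it, and let the hook take the weight before you let go. Spill nothing, and leave the other things on the bench and on the rack as they are.

Things in the scene. Friction and masses are not known exactly. Their poses are not given: they have to be found in the camera images.
- basket: Handled basket of welded steel wire, 90 mm (x) by 130 mm (y), sides 60 mm high, open on top, 0.25 to 0.45 kg plus the plungers. Origin: centre of its underside. A rigid wire hoop of 9 mm round bar stands across its middle: uprights at y = -63 and +63 mm, joined 185 mm above the underside by a straight bar along y. Symmetric: half a turn gives the same basket.
- bar (a point): Middle of the basket's handle bar, on its centreline, 185 mm above the underside; y runs along the bar (straight from -56 to +56 mm). Below it the hoop's open window is 117 mm high and 117 mm wide. Pinched by the round bar, the basket swings freely about it and hangs about level while the tool is tilted.
- plunger1: One of three turned steel plungers that stand in the basket, 24 mm in diameter, 50 mm high, about 70 g. Origin at the centre of its foot.
- plunger2: Second plunger in the basket.
- plunger3: Third plunger in the basket.
- rack: Drip rack, fixed: two 30 mm posts 570 mm apart, two cross rails carrying three hangers 165 mm apart, an LED light bar on top, a shallow drip tray (rim 18 mm high, reaching 135 mm in front of the origin) below. Origin on the bench midway between the posts, 15 mm before their front faces; x away from the robot, y along the rails.
- hanger_a: The empty hanger: a vertical slotted steel strip on the rack (front face at x = +69 mm) with a double hook clamped to it: back plate 86 mm wide and a knob, to x = +54 mm. Origin on the bench straight below the hook's cradle, midway between the two prongs; x away from the robot, y along the rails, z up. The hook may be clamped at any height in a 55 mm range, see cradle_low.
- hung_basket (a joint): A smaller empty wire basket (110 mm wide, 150 mm tall) hanging on one of the other two hangers; angle of swing about its handle bar, 0 when hanging plumb.
- hung_plate (a joint): A perforated steel plate (110 mm wide, 142 mm tall with its loop) hanging on the other hanger; angle of swing, 0 when plumb.
- wire_tray: Bystander: wire tray without a handle, 90 by 130 by 40 mm, origin at its underside.
- ring_gauge: Bystander: steel ring, 72 mm across, 22 mm high.
- wash_bottle: Bystander: white bottle with a spout, 56 mm across, 200 mm tall.
- caliper: Bystander: caliper lying flat, 190 mm long along its y.
- plug_gauge: Bystander: plug gauge lying flat, 143 mm long along its y.
- carton: Bystander: cardboard carton, 90 by 120 by 65 mm.
- light_edge (a point): Middle of the lower front edge of the light bar, 440 mm above the bench; the bar is 620 mm long (y), 54 mm deep (to +x) and 30 mm thick. This edge lies 60 mm behind (+x) the hooks' cradles, so an upright gripper over a hook strikes it: come from the robot's side, the tool leaning back towards the robot by 30 to 45 degrees.
- cradle_low (a point): Where the cradle's lowest point (prong centreline) is if the hook is at its lowest setting, 220 mm above the bench. The real one is 0 to 55 mm higher: not reported, to be felt or seen. Prongs: 8 mm round bars at y = -34 and +34 mm, lowest at x = 0, rising to the tips at x = -19 mm, 24 mm higher, and to the plate behind. A bar in the cradle has its centreline 9 mm above it.

How it is judged:
By the outcome, as a careful person would: the job done as asked, in the order asked, and still so for the second after the job is handed in, with the robot touching nothing.
It also fails if it takes over 42 s, if anything falls off the work surface, if the arm or the gripper's body presses on something with over 40 N, if the wrist force passes 120 N, or if a joint passes its speed limit or range.

## Working session

There is one attempt and no reset: what is moved stays moved. The work goes in short steps, Python scripts to look and compute and a tool call to move; the robot and the scene stay as the last step left them, time stands still between calls to the robot, and variables do not carry over. Pictures are saved under pics/ and viewed, at most 10 in all, crops included, and the job is handed in when it is done.

Besides the shell and the picture viewer there is one more tool, called after ">>>" by a JSON object that holds its "api" and its "payload". jog_arm: Moves the arm, as the interface text tells. Its arguments: {"type":"object","properties":{"plan":{"type":"array"},"squeeze":{"type":"number"}},"required":["plan"]}

```bash
mkdir -p pics; cat > h.py <<'E'
import numpy as np,cv2
from bench import status,camera,order
def grab(n,f=None):
    c=camera(n)
    if f: cv2.imwrite('pics/'+f,c['image'][:,:,::-1])
    return c
def pts(c,T=None):
    z=c['z_map'];v,u=np.mgrid[:480,:640]
    P=np.stack([(u-c['cx'])/c['fx']*z,(v-c['cy'])/c['fy']*z,z,np.ones_like(z)],-1)
    T=c['world_from_camera'] if T is None else T
    W=(P@np.array(T).T)[...,:3]; W[z==0]=np.nan
    return W
E
python3 - <<'E'
from h import *
np.set_printoptions(precision=3,suppress=True)
for n in('scene','side'):
    c=grab(n,n+'1.png'); np.save(n+'.npy',pts(c)); print(n,c['fx'],c['cx'],np.array(c['world_from_camera']))
print(status.read_state())
E
```

```text
scene 559.380122884234 320.3524422755722 [[ 0.531  0.774 -0.344  0.993]
 [ 0.847 -0.488  0.211 -0.307]
 [-0.004 -0.404 -0.915  1.478]
 [ 0.     0.     0.     1.   ]]
side 510.6944901503373 323.314736440603 [[ 0.972 -0.127  0.195  0.268]
 [-0.233 -0.543  0.807 -1.061]
 [ 0.003 -0.83  -0.558  0.958]
 [ 0.     0.     0.     1.   ]]
{'time': 0.1, 'joint_positions': array([-1.164,  0.333, -0.065,  1.461,  0.022,  1.35 , -0.089]), 'joint_vel': array([ 0.001, -0.002, -0.001, -0.004, -0.   ,  0.001, -0.001]), 'joint_torque': array([  0.001, -62.454,   0.025, -39.072,  -0.062,   0.037,   0.   ]), 'ee_pos': array([0.26 , 0.568, 0.222]), 'eef_rot': array([ 0.213,  0.977, -0.001, -0.   ]), 'ft_force': array([-1.251, -0.224, -0.605]), 'torque': array([ 0.034,  0.005, -0.028]), 'grip_force': 0.0, 'width': 0.08722790235076805}
```

View pics/scene1.png

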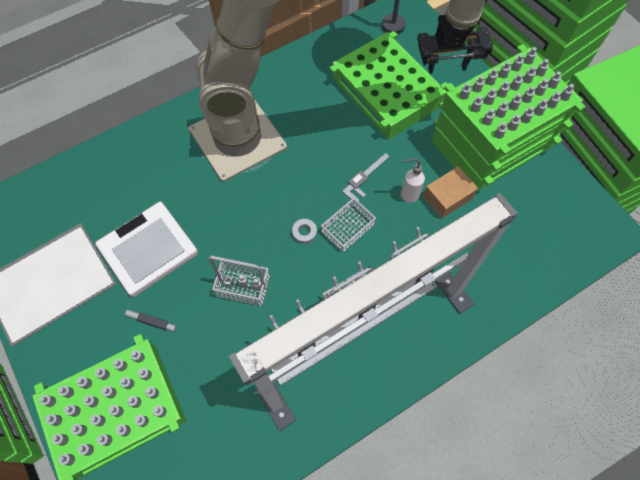

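View pics/side1.png

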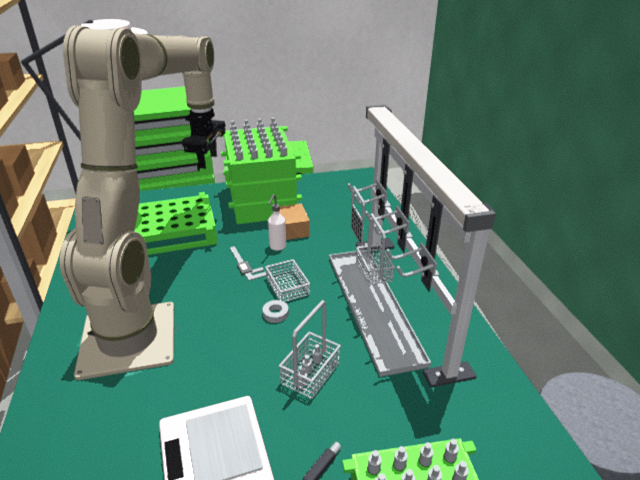

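The scene view shows the handled basket at about (240,282), the rack's light bar running from (250,360) to (500,210), and bystanders clear of both. In the side view the handle bar runs (295,328)–(325,305). The empty hook is the nearest hanger at about (418,268); the middle one carries the small basket and the far one the plate.

```bash
python3 - <<'E'
from h import *
np.set_printoptions(precision=3,suppress=True,linewidth=150)
S=np.load('side.npy');C=np.load('scene.npy')
for n,W,box in(('side',S,(265,300,350,400)),('scene',C,(195,245,285,315))):
    w=W[box[1]:box[3],box[0]:box[2]].reshape(-1,3)
    h=w[(w[:,2]>.178)&(w[:,2]<.2)]; print(n,'bar',len(h),np.nanmean(h,0))
    if len(h)>5:
        l=cv2.fitLine(h[:,:2].astype(np.float32),cv2.DIST_L2,0,.01,.01).ravel(); t=(h[:,:2]-l[2:])@l[:2]
        print(l,np.degrees(np.arctan2(l[1],l[0])),t.min(),t.max(),l[2:]+l[:2]*(t.min()+t.max())/2,np.percentile(h[:,2],[5,50,95]))
# light bar from scene
m=(C[...,2]>.455)&(C[...,2]<.485)&(C[...,0]>.45)
n=m.copy();n[:190]=0;n[:,:225]=0;n[:,520:]=0
h=C[n][:,:2].astype(np.float32); r=cv2.minAreaRect(h);print('light',len(h),r,cv2.boxPoints(r))
# hook points, side view
w=S[235:300,375:445]
for v in range(0,65,3): print(235+v,[tuple(np.round(w[v,u],3)) for u in range(70) if .2<w[v,u,2]<.33 and w[v,u,0]<1.0 and u%4==0][:10])
im=cv2.imread('pics/side1.png');a=cv2.resize(im[215:305,350:450],None,fx=6,fy=6,interpolation=cv2.INTER_CUBIC)
cv2.imwrite('pics/hookcrop.png',a)
E
```

```text
side bar 185 [ 0.435 -0.23   0.185]
[ 0.702  0.712  0.435 -0.23 ] 45.436443 -0.060407458353013636 0.0689325366649487 [ 0.438 -0.227] [0.18  0.185 0.188]
scene bar 185 [ 0.441 -0.223  0.187]
[ 0.701  0.713  0.441 -0.223] 45.508347 -0.06669971174281439 0.06574184411497593 [ 0.441 -0.223] [0.181 0.188 0.192]
light 9300 ((0.7498782873153687, -0.02082538604736328), (0.06175512075424194, 0.630027174949646), 0.09782420098781586) [[ 0.718  0.294]
 [ 0.72  -0.336]
 [ 0.781 -0.336]
 [ 0.78   0.294]]
235 [(np.float64(0.656), np.float64(-0.077), np.float64(0.273)), (np.float64(0.728), np.float64(-0.01), np.float64(0.22)), (np.float64(0.73), np.float64(-0.031), np.float64(0.233)), (np.float64(0.743), np.float64(-0.027), np.float64(0.228)), (np.float64(0.751), np.float64(-0.033), np.float64(0.231))]
238 [(np.float64(0.657), np.float64(-0.078), np.float64(0.265)), (np.float64(0.728), np.float64(-0.013), np.float64(0.212)), (np.float64(0.728), np.float64(-0.038), np.float64(0.228)), (np.float64(0.739), np.float64(-0.037), np.float64(0.226)), (np.float64(0.729), np.float64(-0.167), np.float64(0.312))
[... 6146 characters left out ...]
np.float64(0.226))]
286 [(np.float64(0.737), np.float64(-0.223), np.float64(0.213)), (np.float64(0.738), np.float64(-0.24), np.float64(0.226)), (np.float64(0.746), np.float64(-0.243), np.float64(0.227))]
289 [(np.float64(0.736), np.float64(-0.227), np.float64(0.207)), (np.float64(0.737), np.float64(-0.245), np.float64(0.221)), (np.float64(0.743), np.float64(-0.25), np.float64(0.224))]
292 [(np.float64(0.737), np.float64(-0.246), np.float64(0.214)), (np.float64(0.738), np.float64(-0.261), np.float64(0.225))]
295 [(np.float64(0.74), np.float64(-0.243), np.float64(0.202)), (np.float64(0.737), np.float64(-0.265), np.float64(0.22))]
298 [(np.float64(0.737), np.float64(-0.268), np.float64(0.214))]
```

View pics/hookcrop.png

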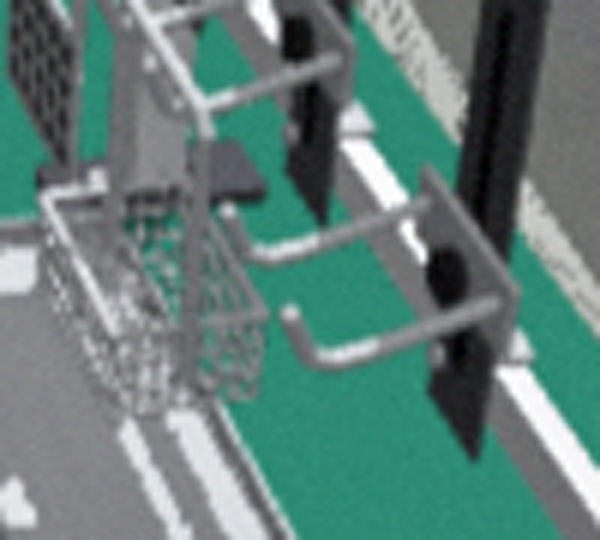

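The crop shows both prongs of the empty hook. Their bends (cradle) are at about (320,360) and (260,255) in the crop, with the tips at (290,312) and (228,210). Depth puts the cradle at about (0.659, -0.187, 0.257). The bar is at (0.439, -0.224), heading 45.5°.

```bash
cat >> h.py <<'E'
from scipy.spatial.transform import Rotation as R
def tool(yaw,tilt):  # tool y heading yaw (deg), leaning back tilt (deg)
    a,t=np.radians([yaw,tilt]);f=np.array([np.cos(a),np.sin(a),0]);k=np.array([0,0,1.])
    y=f*np.cos(t)+k*np.sin(t);z=f*np.sin(t)-k*np.cos(t)
    return R.from_matrix(np.c_[np.cross(y,z),y,z])
def rel(p0,R0,p,Rr): return np.r_[(R0.inv()*Rr).as_rotvec().round(3),(R0.inv().apply(np.array(p)-p0)*1000).round(1)]
def cur():
    s=status.read_state();return s['ee_pos'],R.from_quat(s['eef_rot'])
def at(g,Rr,back=0): return np.array(g)+Rr.apply([0,0,.019-back])  # TCP with grasp point at g
np.set_printoptions(precision=3,suppress=True,linewidth=150)
E
python3 - <<'E'
from h import *
C=np.load('scene.npy')
print('bottle',C[185,410],C[165,416],'stack',C[100,500],C[90,470], 'tray',C[100,440])
p,r=cur();p1=p.copy();p1[2]=.34
print(rel(p,r,p1,r)); 
w=[.52,.15,.34];rw=tool(0,0);print('via',rel(p,r,w,rw))
g=[.439,-.224,.185];rg=tool(-44.5,38)
print('pre from via',rel(w,rw,at(g,rg,.09),rg),at(g,rg,.09))
E
```

```text
bottle [0.465 0.315 0.1  ] [0.445 0.34  0.157] stack [0.434 0.615 0.237] [0.377 0.548 0.265] tray [0.248 0.596 0.049]
[   0.     0.     0.    -0.    -0.1 -118.1]
via [  -0.001    0.001    1.141 -410.2   -271.8   -117.8  ]
pre from via [  -0.629   -0.257    0.747 -343.4   -112.2     99.1  ] [ 0.408 -0.193  0.241]
```

>>> {"api": "jog_arm", "payload": {"plan": [[0, 0, 0, 0, 0, -50, 1], [0, 0, 0, 0, 0, -95, 1], [0, 0, 0.1, -35, -20, -118, 1], [0, 0, 0.23, -75, -50, -118, 1], [0, 0, 0.36, -120, -80, -118, 1], [0, 0, 0.49, -165, -110, -118, 1], [0, 0, 0.62, -210, -140, -118, 1], [0, 0, 0.75, -255, -170, -118, 1], [0, 0, 0.88, -300, -200, -118, 1], [0, 0, 1.0, -345, -230, -118, 1], [0, 0, 1.1, -385, -255, -118, 1], [0, 0, 1.14, -410, -272, -118, 1]]}}

```text
time: 1.3
ee_pos: [0.5194, 0.1498, 0.3405]
eef_rot: [0.708, 0.706, 0.0, -0.0]
ft_force: [1.1, 0.3, -0.7]
width: 0.0871
grip_force: 0.0
```

```bash
python3 - <<'E'
from h import *
p,r=cur();g=[.439,-.224,.185];rg=tool(-44.5,38);print(p,status.read_state()['joint_positions'])
print(rel(p,r,at(g,rg,.09),rg))
E
```

```text
[0.519 0.15  0.34 ] [-0.701  0.101  0.369  1.503 -0.037  1.544 -0.335]
[  -0.629   -0.257    0.745 -343.5   -110.6     99.4  ]
```

>>> {"api": "jog_arm", "payload": {"plan": [[-0.04, -0.02, 0.05, -20, -6, 2, 1], [-0.1, -0.04, 0.12, -55, -17, 8, 1], [-0.17, -0.07, 0.2, -95, -30, 15, 1], [-0.24, -0.1, 0.28, -135, -43, 25, 1], [-0.31, -0.13, 0.37, -175, -56, 37, 1], [-0.38, -0.155, 0.45, -215, -69, 51, 1], [-0.45, -0.185, 0.54, -253, -82, 66, 1], [-0.52, -0.21, 0.62, -288, -93, 80, 1], [-0.58, -0.24, 0.69, -320, -103, 92, 1], [-0.629, -0.257, 0.745, -343, -111, 99, 1], [-0.629, -0.257, 0.745, -343, -111, 99, 1]]}}

```text
time: 2.4
ee_pos: [0.412, -0.1792, 0.2468]
eef_rot: [0.869, 0.381, 0.125, 0.29]
ft_force: [-0.1, -0.1, 0.0]
width: 0.0871
grip_force: 0.0
```

```bash
python3 - <<'E'
from h import *
p,r=cur();g=[.439,-.224,.185];rg=tool(-44.5,38);print(p,status.read_state()['joint_positions'])
print(rel(p,r,at(g,rg),rg))
c=grab('wrist','w1.png');T=np.eye(4);T[:3,:3]=r.as_matrix();T[:3,3]=p
W=pts(c,T@np.array(c['mount']));h=W[(W[...,2]>.178)&(W[...,2]<.195)&(np.hypot(W[...,0]-.44,W[...,1]+.224)<.08)]
print(len(h),h.mean(0));l=cv2.fitLine(h[:,:2].astype(np.float32),cv2.DIST_HUBER,0,.01,.01).ravel();t=(h[:,:2]-l[2:])@l[:2];print(l,np.degrees(np.arctan2(l[1],l[0])),t.min(),t.max(),l[2:]+l[:2]*(t.min()+t.max())/2)
E
```

```text
[ 0.412 -0.179  0.247] [ 0.071 -0.5   -0.08   2.326  0.507  0.888 -0.991]
[ -0.021  -0.016   0.028 -14.7     3.6    98.6  ]
2342 [ 0.45  -0.21   0.188]
[ 0.699  0.715  0.446 -0.213] 45.62364 -0.07874036327285605 0.055419737970698255 [ 0.438 -0.221]
```

View pics/w1.png

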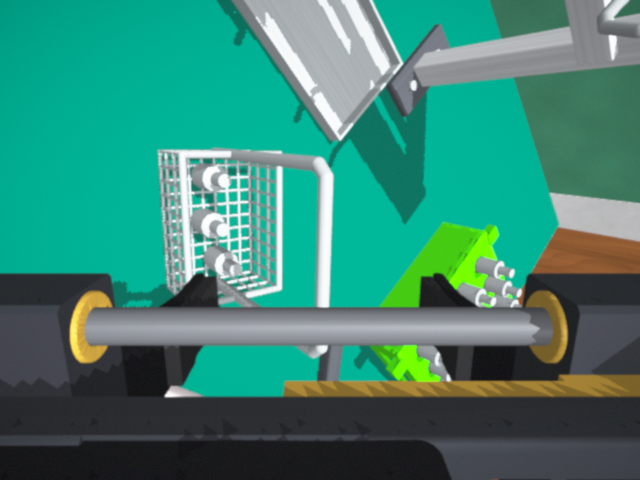

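The wrist view shows the handle bar upright in the picture, (325,165) to (320,350), between the open fingers, with the three plungers standing at (210,178), (207,223) and (225,262). Joint 2 is at its limit, so I'll grasp with less tilt.

```bash
python3 - <<'E'
from h import *
p,r=cur();g=[.438,-.223,.186];rg=tool(-44.5,15)
print(rel(p,r,at(g,rg,.065),rg), at(g,rg,.065))
E
```

```text
[ 0.38  -0.005  0.022 -9.6   19.8   33.8  ] [ 0.43  -0.215  0.23 ]
```

>>> {"api": "jog_arm", "payload": {"plan": [[0.08, 0, 0.005, -2, 3, 3, 1], [0.2, 0, 0.012, -5, 10, 12, 1], [0.32, -0.005, 0.02, -8, 17, 26, 1], [0.38, -0.005, 0.022, -9.6, 19.8, 33.8, 1], [0.38, -0.005, 0.022, -9.6, 19.8, 33.8, 1]]}}

```text
time: 2.95
ee_pos: [0.4332, -0.2112, 0.2317]
eef_rot: [0.913, 0.388, 0.05, 0.119]
ft_force: [0.2, -0.5, 0.6]
width: 0.0872
grip_force: 0.0
```

```bash
python3 - <<'E'
from h import *
p,r=cur();g=[.438,-.223,.186];rg=tool(-44.5,15)
print(status.read_state()['joint_positions'],rel(p,r,at(g,rg,.065),rg),rel(p,r,at(g,rg),rg))
E
```

```text
[ 0.004 -0.197  0.233  2.021  0.198  1.096 -0.6  ] [-0.003 -0.001  0.009 -5.1   -0.6    1.1  ] [-0.003 -0.001  0.009 -5.2   -0.3   66.1  ]
```

>>> {"api": "jog_arm", "payload": {"plan": [[0, 0, 0.009, -5, 0, 15, 1], [0, 0, 0.009, -5, 0, 40, 1], [0, 0, 0.009, -5, 0, 60, 1], [0, 0, 0.009, -5, 0, 66, 1], [0, 0, 0.009, -5, 0, 66, 0.4], [0, 0, 0.009, -5, 0, 66, -0.1], [0, 0, 0.009, -5, 0, 66, -0.5], [0, 0, 0.009, -5, 0, 66, -0.8], [0, 0, 0.009, -5, 0, 66, -1], [0, 0, 0.009, -5, 0, 66, -1], [0, 0, 0.009, -5, 0, 66, -1], [0, 0, 0.009, -5, 0, 66, -1]], "squeeze": 25}}

```text
time: 4.15
ee_pos: [0.4414, -0.2257, 0.1684]
eef_rot: [0.914, 0.384, 0.052, 0.119]
ft_force: [0.3, 0.2, -0.8]
width: 0.0309
grip_force: 0.0
```

```bash
python3 - <<'E'
from h import *
p,r=cur();print(p,r.apply([0,0,1]),r.apply([1,0,0]),status.read_state()['joint_positions'])
print(r.inv().apply([0,0,100]))
E
```

```text
[ 0.441 -0.226  0.168] [ 0.186 -0.179 -0.966] [0.7   0.715 0.003] [ 0.019 -0.113  0.264  2.09   0.185  0.937 -0.584]
[  0.294  25.81  -96.611]
```

>>> {"api": "jog_arm", "payload": {"plan": [[0, 0, 0, 0, 0, 0, -1], [0, 0, 0, 0, 0, 0, -1], [0, 0, 0, 0, 0, 0, -1], [0, 0, 0, 0, 0, 0, -1], [0, 0, 0, 0, 0, 0, -1], [0, 0, 0, 0, 0, 0, -1], [0, 0, 0, 0, 0, 0, -1]]}}

```text
time: 4.85
ee_pos: [0.4415, -0.2257, 0.1685]
eef_rot: [0.914, 0.384, 0.052, 0.12]
ft_force: [1.4, -1.2, 0.9]
width: 0.0082
grip_force: 25.0
```

>>> {"api": "jog_arm", "payload": {"plan": [[0, 0, 0, 0, 0.5, -2, -1], [0, 0, 0, 0, 2, -6, -1], [0, 0, 0, 0, 4, -14, -1], [0, 0, 0, 0, 7, -27, -1], [0, 0, 0, 0, 11, -42, -1], [0, 0, 0, 0, 16, -60, -1], [0, 0, 0, 0, 21, -79, -1], [0, 0, 0, 0, 26, -97, -1], [0, 0, 0, 0, 31, -114, -1], [0, 0, 0, 0, 34, -127, -1], [0, 0, 0, 0, 36, -134, -1], [0, 0, 0, 0, 36, -136, -1]]}}

```text
time: 6.05
ee_pos: [0.441, -0.2257, 0.3097]
eef_rot: [0.914, 0.384, 0.052, 0.12]
ft_force: [-0.1, 0.1, -5.1]
width: 0.0082
grip_force: 25.0
```

```bash
python3 - <<'E'
from h import *
p,r=cur();print(p,status.read_state()['joint_positions'],status.read_state()['ft_force'],status.read_state()['torque'])
rg=tool(0,38)
g0=p-r.apply([0,0,.019]); print('grasp',g0)
for k in np.linspace(0,1,9)[1:]:
    # interpolate grasp-point path and rotation
    rr=tool(-44.5+44.5*k,15+23*k); gp=g0+(np.array([.56,-.187,.325])-g0)*k
    print(rel(p,r,at(gp,rr),rr))
E
```

```text
[ 0.441 -0.226  0.31 ] [ 0.011 -0.206  0.245  1.866  0.185  1.249 -0.557] [-0.134  0.079 -5.136] [0.241 0.478 0.004]
grasp [ 0.437 -0.222  0.328]
[-0.05   0.024 -0.092 14.4    8.4    2.4  ]
[-0.1    0.056 -0.184 29.    16.7    4.8  ]
[-0.149  0.093 -0.274 43.7   25.     7.1  ]
[-0.198  0.134 -0.363 58.6   33.1    9.3  ]
[-0.245  0.18  -0.45  73.6   41.1   11.4  ]
[-0.292  0.23  -0.535 88.7   48.9   13.4  ]
[ -0.337   0.285  -0.618 103.9    56.6    15.4  ]
[ -0.38    0.345  -0.699 119.1    64.     17.2  ]
```

>>> {"api": "jog_arm", "payload": {"plan": [[-0.01, 0.005, -0.018, 3, 1.7, 0.5, -1], [-0.03, 0.014, -0.055, 9, 5, 1.4, -1], [-0.065, 0.032, -0.12, 19, 11, 3, -1], [-0.1, 0.056, -0.184, 29, 16.7, 4.8, -1], [-0.149, 0.093, -0.274, 43.7, 25, 7.1, -1], [-0.198, 0.134, -0.363, 58.6, 33.1, 9.3, -1], [-0.245, 0.18, -0.45, 73.6, 41.1, 11.4, -1], [-0.292, 0.23, -0.535, 88.7, 48.9, 13.4, -1], [-0.337, 0.285, -0.618, 103.9, 56.6, 15.4, -1], [-0.362, 0.317, -0.663, 112, 60.6, 16.4, -1], [-0.375, 0.338, -0.69, 117.5, 63.2, 17, -1], [-0.38, 0.345, -0.699, 119.1, 64, 17.2, -1]]}}

```text
time: 7.25
ee_pos: [0.5713, -0.1865, 0.308]
eef_rot: [0.668, 0.67, 0.23, 0.23]
ft_force: [-0.6, 0.0, -5.6]
width: 0.0084
grip_force: 25.0
```

>>> {"api": "jog_arm", "payload": {"plan": [[0, 0, 0, 0, 0, 0, -1], [0, 0, 0, 0, 0, 0, -1], [0, 0, 0, 0, 0, 0, -1], [0, 0, 0, 0, 0, 0, -1], [0, 0, 0, 0, 0, 0, -1]]}}

```text
time: 7.75
ee_pos: [0.5715, -0.187, 0.3095]
eef_rot: [0.669, 0.668, 0.23, 0.23]
ft_force: [0.2, -0.0, -4.9]
width: 0.0078
grip_force: 25.0
```

```bash
python3 - <<'E'
from h import *
s=status.read_state();p,r=cur();print(p,s['joint_positions'],s['ft_force'],s['torque'])
g0=p-r.apply([0,0,.019]); print('grasp',g0,r.apply([1,0,0]),r.apply([0,0,1]))
S=pts(grab('side','s2.png'))
m=(abs(S[...,2]-.29)<.055)
# hook prongs again and bar location
b=S.reshape(-1,3)
for nm,(y0,y1) in dict(near=(-.235,-.212),far=(-.168,-.145)).items():
    q=b[(b[:,0]>.635)&(b[:,0]<.70)&(b[:,1]>y0)&(b[:,1]<y1)&(b[:,2]>.24)&(b[:,2]<.3)]
    for x in np.arange(.636,.70,.008):
        w=q[abs(q[:,0]-x)<.004]
        if len(w): print(nm,round(x,3),len(w),np.median(w,0))
h=b[(abs(b[:,0]-g0[0])<.025)&(abs(b[:,1]-g0[1])<.09)&(abs(b[:,2]-g0[2])<.012)]
e=h[abs(h[:,1]-g0[1])>.03];print('bar',len(e),e.mean(0),'neg',e[e[:,1]<g0[1]].mean(0),'pos',e[e[:,1]>g0[1]].mean(0),e[:,1].min(),e[:,1].max())
E
```

```text
[ 0.572 -0.187  0.309] [-0.209 -0.245  0.501  2.002 -0.115  0.724  0.379] [ 0.2   -0.016 -4.944] [-0.053  1.522  0.015]
grasp [ 0.56  -0.187  0.324] [0. 1. 0.] [ 0.615 -0.    -0.788]
near 0.636 4 [ 0.637 -0.225  0.283]
near 0.644 26 [ 0.644 -0.225  0.275]
near 0.652 11 [ 0.654 -0.226  0.261]
near 0.66 9 [ 0.66  -0.224  0.261]
near 0.668 14 [ 0.667 -0.225  0.261]
near 0.676 15 [ 0.676 -0.224  0.263]
near 0.684 13 [ 0.685 -0.224  0.264]
near 0.692 11 [ 0.691 -0.225  0.268]
far 0.636 7 [ 0.638 -0.158  0.282]
far 0.644 22 [ 0.644 -0.157  0.273]
far 0.652 11 [ 0.652 -0.157  0.262]
far 0.66 12 [ 0.661 -0.157  0.261]
far 0.668 9 [ 0.67  -0.157  0.259]
far 0.676 12 [ 0.676 -0.157  0.262]
far 0.684 13 [ 0.684 -0.157  0.266]
far 0.692 11 [ 0.692 -0.156  0.266]
bar 62 [ 0.56  -0.239  0.321] neg [ 0.56  -0.239  0.321] pos [nan nan nan] -0.25643843113102527 -0.21733533295510277<stdin>:14: RuntimeWarning: Mean of empty slice.
  ret = um.true_divide(
```

View pics/s2.png

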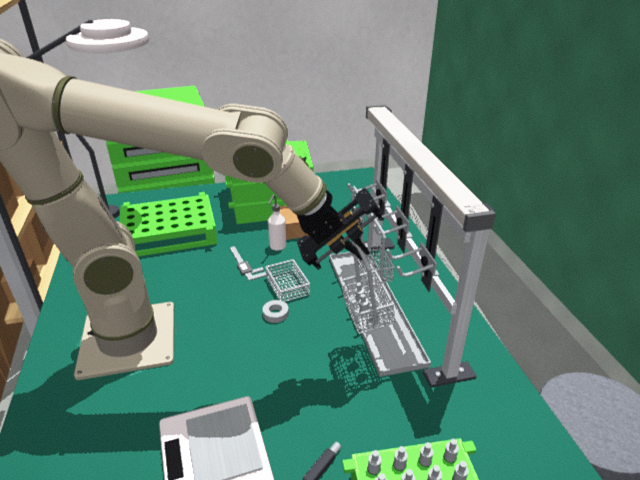

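The side view shows the basket held level by its bar at about (370,270), plungers inside, just short of the empty hook at (420,262). Next I carry it over the tips.

>>> {"api": "jog_arm", "payload": {"plan": [[0, 0, 0, 0, 1.5, 1.5, -1], [0, 0, 0, 0, 5, 5, -1], [0, 0, 0, 0, 11, 11.5, -1], [0, 0, 0, 0, 19, 19.5, -1], [0, 0, 0, 0, 28, 29, -1], [0, 0, 0, 0, 38, 39, -1], [0, 0, 0, 0, 48, 49.5, -1], [0, 0, 0, 0, 57, 59, -1], [0, 0, 0, 0, 64, 66, -1], [0, 0, 0, 0, 68, 70, -1], [0, 0, 0, 0, 70, 72, -1], [0, 0, 0, 0, 70, 72, -1]]}}

```text
time: 9.0
ee_pos: [0.6711, -0.187, 0.2955]
eef_rot: [0.669, 0.669, 0.23, 0.23]
ft_force: [0.1, 0.3, -5.8]
width: 0.0078
grip_force: 25.0
```

>>> {"api": "jog_arm", "payload": {"plan": [[0, 0, 0, 0, 0, 0, -1], [0, 0, 0, 0, 0, 0, -1], [0, 0, 0, 0, 0, 0, -1], [0, 0, 0, 0, 0, 0, -1], [0, 0, 0, 0, 0, 0, -1]]}}

```text
time: 9.5
ee_pos: [0.6709, -0.187, 0.2958]
eef_rot: [0.669, 0.668, 0.23, 0.23]
ft_force: [-0.4, -0.3, -4.3]
width: 0.008
grip_force: 25.0
```

```bash
python3 - <<'E'
from h import *
s=status.read_state();p,r=cur();print(s['joint_positions'],s['ft_force'],s['torque'])
g0=p-r.apply([0,0,.019]); print('grasp',g0,r.apply([1,0,0]),r.apply([0,0,1]))
c=grab('side');S=pts(c);im=c['image'][190:310,340:460,::-1];cv2.imwrite('pics/s3.png',cv2.resize(im,None,fx=5,fy=5,interpolation=cv2.INTER_CUBIC))
b=S.reshape(-1,3)
h=b[(abs(b[:,0]-g0[0])<.02)&(abs(b[:,1]-g0[1])<.09)&(abs(b[:,2]-g0[2])<.012)]
e=h[h[:,1]<g0[1]-.03];print('bar',len(e),e.mean(0),e[:,1].min())
E
```

```text
[-0.265  0.017  0.576  1.833 -0.317  0.679  0.492] [-0.434 -0.302 -4.321] [-0.055  1.519  0.   ]
grasp [ 0.659 -0.187  0.311] [0. 1. 0.] [ 0.615  0.    -0.788]
bar 61 [ 0.659 -0.238  0.307] -0.25480195086551327
```

View pics/s3.png

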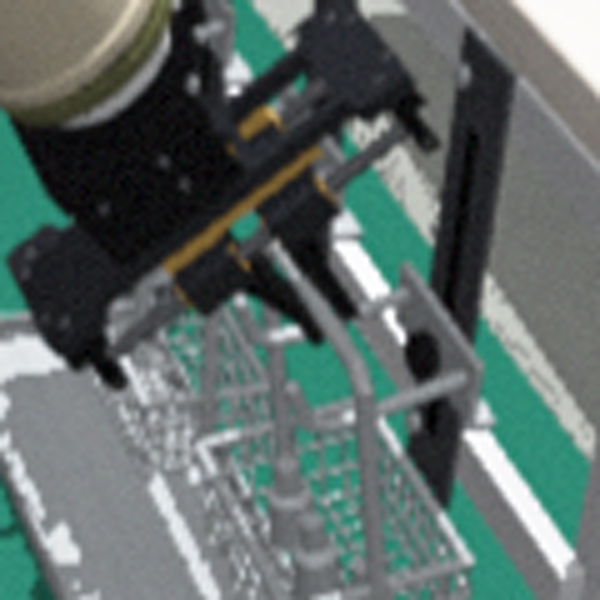

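The crop shows the handle bar in the fingers, over the hook. The near prong runs (350,410) to (470,375) below the bar, behind its tip and in front of the plate. I'll lower it fast for 30 mm and then feel for the hook.

>>> {"api": "jog_arm", "payload": {"plan": [[0, 0, 0, 0, -1, 1.3, -1], [0, 0, 0, 0, -3, 4, -1], [0, 0, 0, 0, -6, 7.7, -1], [0, 0, 0, 0, -9.5, 12, -1], [0, 0, 0, 0, -13, 16.6, -1], [0, 0, 0, 0, -16, 20.4, -1], [0, 0, 0, 0, -18, 23, -1], [0, 0, 0, 0, -18.5, 23.6, -1], [0, 0, 0, 0, -18.5, 23.6, -1], [0, 0, 0, 0, -18.5, 23.6, -1]]}}

```text
time: 10.55
ee_pos: [0.6711, -0.187, 0.266]
eef_rot: [0.669, 0.668, 0.23, 0.23]
ft_force: [-0.3, 1.4, -5.6]
width: 0.0079
grip_force: 25.0
```

>>> {"api": "jog_arm", "payload": {"plan": [[0, 0, 0, 0, -0.6, 0.8, -1], [0, 0, 0, 0, -1.2, 1.6, -1], [0, 0, 0, 0, -1.8, 2.4, -1], [0, 0, 0, 0, -2.4, 3.2, -1], [0, 0, 0, 0, -2.4, 3.2, -1]]}}

```text
time: 11.05
ee_pos: [0.6709, -0.1869, 0.2614]
eef_rot: [0.669, 0.669, 0.23, 0.23]
ft_force: [-0.7, -0.1, -4.0]
width: 0.0082
grip_force: 25.0
```

>>> {"api": "jog_arm", "payload": {"plan": [[0, 0, 0, 0, -0.6, 0.8, -1], [0, 0, 0, 0, -1.2, 1.6, -1], [0, 0, 0, 0, -1.2, 1.6, -1]]}}

```text
time: 11.35
ee_pos: [0.671, -0.1869, 0.2595]
eef_rot: [0.669, 0.669, 0.23, 0.23]
ft_force: [-0.6, 0.9, -4.6]
width: 0.0082
grip_force: 25.0
```

>>> {"api": "jog_arm", "payload": {"plan": [[0, 0, 0, 0, -0.6, 0.8, -1], [0, 0, 0, 0, -1.2, 1.6, -1], [0, 0, 0, 0, -1.2, 1.6, -1]]}}

```text
time: 11.65
ee_pos: [0.671, -0.1869, 0.2575]
eef_rot: [0.669, 0.669, 0.23, 0.23]
ft_force: [0.6, 0.7, -4.9]
width: 0.0081
grip_force: 25.0
```

>>> {"api": "jog_arm", "payload": {"plan": [[0, 0, 0, 0, -0.6, 0.8, -1], [0, 0, 0, 0, -1.2, 1.6, -1], [0, 0, 0, 0, -1.2, 1.6, -1]]}}

```text
time: 11.95
ee_pos: [0.6715, -0.187, 0.2563]
eef_rot: [0.669, 0.668, 0.23, 0.23]
ft_force: [0.0, -0.1, -2.1]
width: 0.0079
grip_force: 25.0
```

```bash
python3 - <<'E'
from h import *
s=status.read_state();p,r=cur();print(s['ft_force'],s['torque'])
g0=p-r.apply([0,0,.019]); print('grasp',g0)
c=grab('side');b=pts(c).reshape(-1,3)
h=b[(abs(b[:,0]-g0[0])<.012)&(b[:,2]>.24)&(b[:,2]<.29)&(b[:,1]<-.215)&(b[:,1]>-.26)]
for y in np.arange(-.256,-.214,.005):
    w=h[abs(h[:,1]-y)<.0025]
    if len(w): print(round(y,3),len(w),w[:,0].mean(),w[:,2].min(),w[:,2].max())
E
```

```text
[ 0.003 -0.061 -2.114] [-0.04   1.179 -0.025]
grasp [ 0.66  -0.187  0.271]
-0.256 17 0.6623723265631565 0.24018388351205622 0.26004274000929906
-0.251 23 0.661309261636447 0.24116759249204223 0.2665347925804643
-0.246 12 0.6595041127941546 0.24660728155421863 0.27098196593027823
-0.241 10 0.6597082248210098 0.2652390127351958 0.2718280837980277
-0.236 3 0.6606789410234986 0.26765891138380515 0.2702327824848395
-0.231 9 0.6587681275918914 0.26384319811940005 0.27485410182459213
-0.226 25 0.6555063105112837 0.2568838146012036 0.2723321425541908
-0.221 8 0.6592735649866226 0.26127022061621297 0.27388888727131977
-0.216 6 0.6607722533618605 0.26637621891961594 0.27048519561013895
```

Contact: the load on the wrist fell from about 4.8 N to 2.1 N, at the predicted height. I'll give up the rest in small steps.

>>> {"api": "jog_arm", "payload": {"plan": [[0, 0, 0, 0, -0.3, 0.4, -1], [0, 0, 0, 0, -0.5, 0.6, -1], [0, 0, 0, 0, -0.5, 0.6, -1]]}}

```text
time: 12.3
ee_pos: [0.6716, -0.1871, 0.2561]
eef_rot: [0.669, 0.668, 0.231, 0.231]
ft_force: [-3.1, 1.2, 5.7]
width: 0.0079
grip_force: 25.0
```

>>> {"api": "jog_arm", "payload": {"plan": [[0, 0, 0, 0, 0.2, -0.3, -1], [0, 0, 0, 0, 0.2, -0.3, -1]], "squeeze": 10}}

```text
time: 12.5
ee_pos: [0.6716, -0.1871, 0.2559]
eef_rot: [0.669, 0.668, 0.23, 0.231]
ft_force: [3.1, 0.5, 0.8]
width: 0.0085
grip_force: 10.0
```

>>> {"api": "jog_arm", "payload": {"plan": [[0, 0, 0, 0, 0, 0, -0.9], [0, 0, 0, 0, 0, 0, -0.8], [0, 0, 0, 0, 0, 0, -0.7], [0, 0, 0, 0, 0, 0, -0.6], [0, 0, 0, 0, 0, 0, -0.5], [0, 0, 0, 0, 0, 0, -0.4], [0, 0, 0, 0, 0, 0, -0.4], [0, 0, 0, 0, 0, 0, -0.4]]}}

```text
time: 13.3
ee_pos: [0.671, -0.1869, 0.2551]
eef_rot: [0.669, 0.669, 0.23, 0.23]
ft_force: [-0.7, 0.5, -1.6]
width: 0.0257
grip_force: 0.0
```

```bash
python3 - <<'E'
from h import *
s=status.read_state();print(s['ft_force'],s['width'])
c=grab('side');im=c['image'][190:310,340:460,::-1];cv2.imwrite('pics/s4.png',cv2.resize(im,None,fx=5,fy=5,interpolation=cv2.INTER_CUBIC))
E
```

```text
[-0.659  0.533 -1.559] 0.02565895978100515
```

View pics/s4.png

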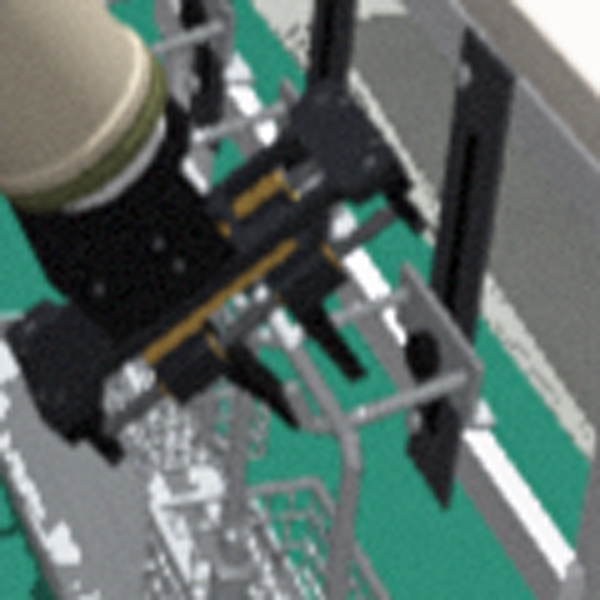

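The crop shows the bar resting on the near prong at about (345,415), in front of the plate and behind the tip, with the fingers open around the bar. I'm retreating along the tool axis.

>>> {"api": "jog_arm", "payload": {"plan": [[0, 0, 0, 0, 0, -2, -0.4], [0, 0, 0, 0, 0, -6, -0.4], [0, 0, 0, 0, 0, -12, -0.4], [0, 0, 0, 0, 0, -20, -0.4], [0, 0, 0, 0, 0, -30, -0.4], [0, 0, 0, 0, 0, -45, -0.4], [0, 0, 0, 0, 0, -65, -0.4], [0, 0, 0, 0, 0, -85, -0.4], [0, 0, 0, 0, 0, -105, -0.4], [0, 0, 0, 0, 0, -125, -0.4], [0, 0, 0, 0, 0, -135, -0.4], [0, 0, 0, 0, 0, -140, -0.4]]}}

```text
time: 14.55
ee_pos: [0.5845, -0.1873, 0.3671]
eef_rot: [0.669, 0.668, 0.231, 0.231]
ft_force: [0.1, -0.2, 0.1]
width: 0.0262
grip_force: 0.0
```

>>> {"api": "jog_arm", "payload": {"plan": [[0, 0, 0, 0, 0, 0, -0.4], [0, 0, 0, 0, 0, 0, -0.4], [0, 0, 0, 0, 0, 0, -0.4], [0, 0, 0, 0, 0, 0, -0.4], [0, 0, 0, 0, 0, 0, -0.4], [0, 0, 0, 0, 0, 0, -0.4], [0, 0, 0, 0, 0, 0, -0.4], [0, 0, 0, 0, 0, 0, -0.4], [0, 0, 0, 0, 0, 0, -0.4], [0, 0, 0, 0, 0, 0, -0.4]]}}

```text
time: 15.55
ee_pos: [0.5849, -0.187, 0.3657]
eef_rot: [0.669, 0.669, 0.23, 0.23]
ft_force: [0.8, -0.7, 0.1]
width: 0.0262
grip_force: 0.0
```

```bash
python3 - <<'E'
from h import *
s=status.read_state();print(s['ft_force'],s['ee_pos'])
c=grab('side');im=c['image'][190:340,340:480,::-1];cv2.imwrite('pics/s5.png',cv2.resize(im,None,fx=4,fy=4,interpolation=cv2.INTER_CUBIC))
b=pts(c).reshape(-1,3)
h=b[(abs(b[:,0]-.66)<.014)&(b[:,2]>.262)&(b[:,2]<.285)&(b[:,1]<-.12)&(b[:,1]>-.26)]
for y in np.arange(-.25,-.125,.012):
    w=h[abs(h[:,1]-y)<.006]
    if len(w): print(round(y,3),len(w),w.mean(0))
E
```

```text
[ 0.827 -0.714  0.084] [ 0.585 -0.187  0.366]
-0.25 17 [ 0.66  -0.248  0.265]
-0.238 16 [ 0.659 -0.239  0.269]
-0.226 33 [ 0.657 -0.226  0.268]
-0.214 14 [ 0.659 -0.213  0.268]
-0.202 14 [ 0.659 -0.202  0.269]
-0.19 14 [ 0.66  -0.19   0.269]
-0.178 14 [ 0.659 -0.178  0.268]
-0.166 15 [ 0.659 -0.166  0.269]
-0.154 24 [ 0.657 -0.155  0.267]
-0.142 14 [ 0.659 -0.142  0.268]
-0.13 10 [ 0.659 -0.131  0.267]
```

View pics/s5.png

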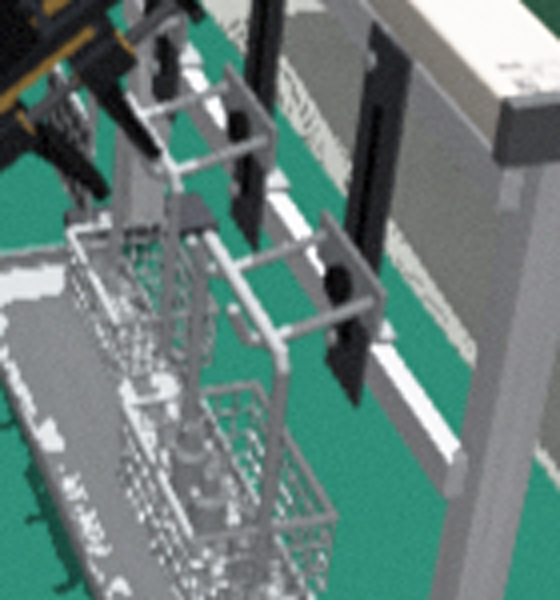

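The basket hangs level in both prongs, with the bar running (210,240) to (280,345) and the plungers inside. The robot is clear of everything.

```bash
python3 -c "
from bench import order;print(order.close_job())"
```

```text
the job is handed in; nothing more can be done
None
```

The basket hangs by its handle in both prongs of the empty hook, level and with its plungers inside; the hook took the weight before I let go, the robot is clear, and I handed the job in at about 15.6 s.

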